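# Hold the hall camera on the crate

### The arm

A 7-joint arm with a two-finger parallel gripper is mounted at the origin on the work surface. World frame = base frame: x ahead of the robot, y to its left, z up, the work surface at z = 0. Lengths are in m, angles in rad, forces in N, time in s.
With the tool pointing down it reaches from about 0.4 to 0.85 m from the base axis. Payload 4.5 kg.
Tool frame: the origin (TCP) lies midway between the tips of the shut fingers; the grasp point (between the pads) lies 19 mm behind it; z points along the fingers, y is the direction in which the jaws open and shut (so a half turn about z gives the same grasp; the last joint's range is limited). The gripper opens to 88 mm and grips with 3 to 60 N. Pads are 18 mm wide; open, the fingers measure 123 mm over their backs; the gripper's body (75 mm by 187 mm) begins 45 mm behind the grasp point.
Start: joints at [-1.223, 0.689, -0.195, 1.565, 0.157, 0.902, -0.215], TCP at [0.193, 0.595, 0.239] pointing down, gripper open.
Joint ranges: [-3.01, 3.01], [-0.46, 2.08], [-1.47, 1.51], [0.13, 2.56], [-1, 4.14], [0.04, 2.09], [-2.66, 2.66]. Speed limits (rad/s): [2.57, 2.57, 3.14, 3.14, 3.14, 3.14, 3.14].

### API

Orientations are given as a unit quaternion [x, y, z, w].
In Python, from plant import r gives the robot as it stands. The module is installed in compiled form; this text tells all that it offers.
- The arm moves only by the tool carry_out, never from a script. Its argument "commands" is a list of rows, each a list of 6 numbers: the shift along the tool's x, y, z in m, then the turn, a rotation vector about the tool's x, y, z in degrees. In form: [[dx, dy, dz, wx, wy, wz], ...]. A call has 1 to 12 rows; each row is the pose to reach, as a shift and turn from the pose commanded when the call began, along the tool's axes at that moment; what a row does not reach only later rows make up. A row lasts 1/10 s, in which the tool goes at most 50 mm and 8.59 degrees, less where a joint would pass 70% of its speed; a pose out of reach is approached as far as the arm can. A call with a gripper value outside its range is refused whole. "fingers" is the closure in counts, from 0 (fully open) to 255 (shut), set as the call begins (left out, the last holds). The fingers move at their own pace and stop on an object; "grip_force" is the grip in N (left out, the last holds). Time passes only in rows, so rows that repeat a pose let the fingers close. It gives the time, the measured TCP pose, the force and the opening at its end, in the units of the state.
- r.get_state(): the state, without advancing time (a new reading comes with each control period).
- r.snapshot(name): name is "scene" or "side" or "wrist"; returns a dict with "img" (420x560x3 uint8, blue, green, red), "intrinsics" (3x3 intrinsics, pixels), "extrinsics" (4x4, takes a point from camera to world coordinates); the wrist camera has in their place "tool_from_camera" (4x4, takes a point from camera to tool coordinates, whose origin is the TCP and whose axes are the flange's). Camera axes: x right, y down, z forward; pixel columns grow to the right and rows downward; lengths in m; the calibration is good to about 2 mm. A picture is of the moment at which its call begins: read the wrist's pose just before it. There is no depth.
- r.finish_job(): hands the job in, once; it reports no verdict.
Trained networks look in a picture, given as the dict that the camera call returned (one of the last four; its "shot" number tells which), for a name from the list of things; names that differ only in an ending like _2 or _b are one class to them, and where a whole thing is asked for, a point or a joint stands for the part that bears it (a point fixed in the world has none). Each returns a list of dicts, best first, with "p" (0 to 1); they miss things now and then, are a little off and sometimes report something else, mostly with a low value. They report only what shows in the picture. A call takes as long as a camera call. They do not tell look-alikes from the thing itself.
- r.spot_in(picture, label): "xyz" ([x, y, z] in m, in world coordinates, good to about 4 mm: the middle of the surface that is visible of it).
- r.spot_point(picture, label): "xyz" ([x, y, z] in m, in world coordinates, good to about 4 mm: a listed point, or the origin of a listed thing).
The state is a dict: "clock": time; "q": joint angles; "qd": joint speeds; "joint_torque": joint torques, N m; "tool_pos": TCP position; "eef_rot": TCP orientation; "contact_force": force on the tool from outside, world axes, zero at the start; "moment": the same for the moment, N m; "opening": opening from 0.0 (shut) to 1.0 (fully open).
Only numpy, scipy, OpenCV 4.12 (cv2) and the standard library are available. Lean on these libraries where they do the work, as an engineer would, in place of code of your own. Each camera call takes 0.05 s, during which the arm holds its last target.

### The job

Use the camera remote, the box with the tall ball-topped stick, to turn the hall camera towards the slatted crate: tilt the stick well over along the length of its box, to the end that is on the crate's side, hold it there for two seconds, then bring it back or let it spring back upright and move clear. Do not swing it the other way, and do not shift the crate. Leave alone the squat mushroom-topped stick on the other box: it opens the street door.

Things in the scene. Friction and masses are not known exactly. Their poses are not given: they have to be found in the camera images.
- pan_box: The camera remote: a grey box fixed to the bench, 108 mm by 148 mm over its foot and 48 mm high, with one tall two-axis stick in the middle of its top. Origin: centre of its underside; its y axis runs along its length (148 mm), x across it, z up. It is turned up to 0.3 rad from the bench. A twin box with the squat stick stands on its left or right, at least 30 mm away.
- pan_ball (a point): Centre of the off-white ball, 28 mm across, at the end of the tall stick; upright it is 125 mm over the bench, straight above the middle of pan_box. The stick (a 12 mm rod, with a rubber boot at its foot, on a pivot 50 mm over the bench, 75 mm below the ball centre) tilts any way, to a stop at 0.4 rad along the box's length (29 mm sideways at the ball) and 0.4 rad across it. A spring brings it back upright; about 2.7 N at the ball takes it to the stop.
- crate_mid (a point): Centre (60 mm up) of the slatted open crate, loose, 280 mm along its x, 200 mm along its y and 120 mm high, about 0.9 kg, standing beyond the left or the right end of the two boxes. A round colander stands at the opposite end, two lidded jars (up to 130 mm high) and the camera on its stand (195 mm high) beyond the boxes.
- door_cap (a point): Middle of the off-white mushroom cap, 44 mm across, of the squat stick on the other box (same size as pan_box); 83 mm over the bench, cap top at 90 mm. It works the street door and must not be tilted.
Things that resemble listed ones, but are neither listed nor needed, are in the scene too. What is shaped like the pan_box but pink or red is not meant.

How it is judged:
On the way:
1. the tall stick is tilted along its box towards the crate's side (ball at least 18 mm that way, less than 16 mm off across the box) and held for 1.5 s (((y of crate_mid in the frame of pan_box above 0 m and y of pan_ball in the frame of pan_box above 0.018 m) or (y of crate_mid in the frame of pan_box below 0 m and y of pan_ball in the frame of pan_box below -0.018 m)) and x of pan_ball in the frame of pan_box between -0.016 and 0.016 m), for 1.5 s.
At the end, for the whole second after the job is handed in: After the hold, the tall stick is released and upright (ball within 8 mm of its middle along and across the box), the crate is within 30 mm of where it stood and the squat stick stands upright (cap within 10 mm) (y of pan_ball in the frame of pan_box between -0.008 and 0.008 m and x of pan_ball in the frame of pan_box between -0.008 and 0.008 m and distance of crate_mid from where it was at the start of the episode below 0.03 m and distance of door_cap from where it was at the start of the episode below 0.01 m); the robot touches nothing.
It fails at once if the tall stick swung the other way, away from the crate's side (more than 15 mm at the ball) ((y of crate_mid in the frame of pan_box above 0 m and y of pan_ball in the frame of pan_box below -0.015 m) or (y of crate_mid in the frame of pan_box below 0 m and y of pan_ball in the frame of pan_box above 0.015 m)).
It fails at once if the street door's squat stick tilted (cap moved more than 10 mm) (distance of door_cap from where it was at the start of the episode above 0.01 m).
It fails at once if the crate shifted by more than 30 mm (distance of crate_mid from where it was at the start of the episode above 0.03 m).
It also fails if it takes over 40 s, if anything falls off the work surface, if the arm or the gripper's body presses on something with over 40 N, if the wrist force passes 120 N, or if a joint passes its speed limit or range.

## Working session

There is one attempt and no reset: what is moved stays moved. The work goes in short steps, Python scripts to look and compute and a tool call to move; the robot and the scene stay as the last step left them, time stands still between calls to the robot, and variables do not carry over. Pictures are saved under pics/ and viewed, and the job is handed in when it is done.

Besides the shell and the picture viewer there is one more tool, called after "Emit:" as name([rows], argument=value, ...), one row to a line, values as JSON. carry_out: Moves the arm, as the interface text tells. Its arguments: {"type":"object","properties":{"commands":{"type":"array","items":{"type":"array","items":{"type":"number"}}},"fingers":{"type":"number"},"grip_force":{"type":"number"}},"required":["commands"]}

```bash
mkdir -p pics
python3 - <<'E'
from plant import r
import cv2
s=r.get_state();print(s)
for n in("scene","side"):
    p=r.snapshot(n);cv2.imwrite(f"pics/{n}0.png",p["img"]);print(n,p["intrinsics"],p["extrinsics"])
    for l in("pan_box","pan_ball","crate_mid","door_cap"):
        print(l,[(d["p"],d["xyz"]) for d in r.spot_point(p,l)][:4])
E
```

```text
{'clock': 0.0, 'q': array([-1.22320093,  0.68996611, -0.19449891,  1.56630477,  0.15733212,
        0.90251217, -0.2150755 ]), 'qd': array([-0.0001318 , -0.00244363, -0.00036181,  0.0018804 ,  0.00040062,
        0.00037397,  0.00052346]), 'joint_torque': array([-4.04404700e-04, -5.27551603e+01, -1.26688868e+00, -1.53425646e+01,
       -5.26121620e-02,  6.75702584e-03,  1.71428037e-04]), 'tool_pos': array([0.19279278, 0.59387623, 0.23793128]), 'eef_rot': array([ 1.56199212e-01,  9.87725164e-01, -8.96550044e-04, -5.72720661e-05]), 'contact_force': array([ 0.41019659, -0.06577266, -0.23833932]), 'moment': array([-0.02038146,  0.05287064,  0.02136892]), 'opening': 1.0020522530042733}
scene [[469.16440311   0.         280.67753156]
 [  0.         469.16440311 208.70235169]
 [  0.           0.           1.        ]] [[-0.44857681  0.73254088 -0.51201827  1.34329858]
 [ 0.89370988  0.3726803  -0.249784    0.4642379 ]
 [ 0.00784213 -0.5696431  -0.82185476  1.5192041 ]
 [ 0.          0.          0.          1.        ]]
pan_box [(0.91, [0.4871, 0.1318, -0.0038]), (0.72, [0.2717, 0.2541, 0.00
[... 359 characters left out ...]
7303   0.         277.24001486]
 [  0.         441.82037303 202.18349163]
 [  0.           0.           1.        ]] [[ 0.67581073 -0.55297024  0.48734358 -0.22412831]
 [-0.73707138 -0.5048759   0.44925061 -0.62551166]
 [-0.00237419 -0.66281539 -0.74877909  1.20958041]
 [ 0.          0.          0.          1.        ]]
pan_box [(0.8, [0.2689, 0.2512, 0.0053]), (0.64, [0.6937, 0.0993, -0.0009]), (0.63, [0.4891, 0.1334, -0.0023]), (0.59, [0.3457, 0.5775, 0.0007])]
pan_ball [(0.58, [0.4899, 0.1282, 0.1221]), (0.53, [0.3409, 0.5825, 0.1286]), (0.5, [0.2699, 0.2495, 0.126]), (0.49, [0.6966, 0.0982, 0.1222])]
crate_mid [(0.59, [0.5013, -0.486, 0.0613])]
door_cap [(0.57, [0.4805, -0.1473, 0.083])]
```

View pics/scene0.png

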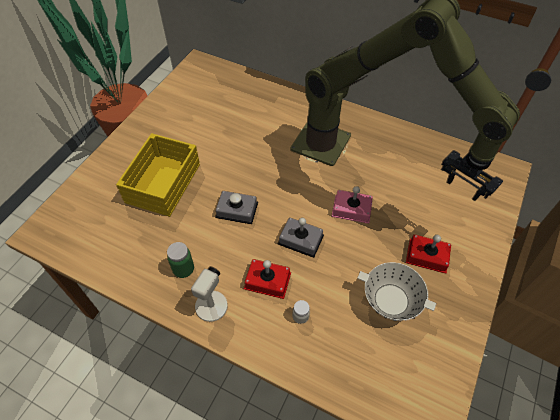

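View pics/side0.png

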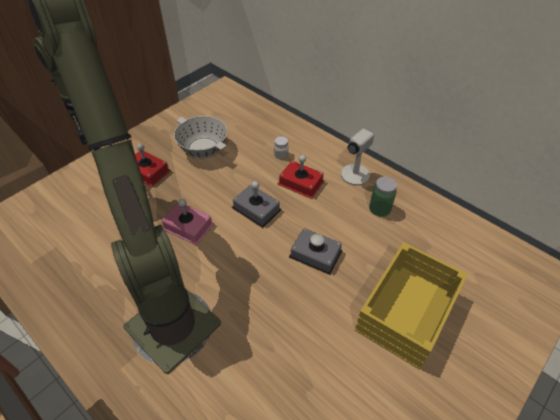

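```bash
cat > h.py <<'E'
import numpy as np,cv2
def proj(p,X):
    T=np.linalg.inv(p["extrinsics"]);K=p["intrinsics"]
    c=(T[:3,:3]@np.asarray(X,float).T).T+T[:3,3];u=(K@c.T).T
    return u[:,:2]/u[:,2:]
E
python3 - <<'E'
from plant import r
from h import *
from scipy.optimize import minimize
P={n:r.snapshot(n) for n in("scene","side")}
M={}
for n,p in P.items():
    im=p["img"].astype(int);c=proj(p,[[.489,.132,.03]])[0]
    b=im.copy(); sat=im.max(2)-im.min(2)
    m=((sat<28)).astype(np.uint8)
    yy,xx=np.mgrid[:420,:560];m[(xx-c[0])**2+(yy-c[1])**2>34**2]=0
    M[n]=m
    
def corners(x,y,a):
    R=np.array([[np.cos(a),-np.sin(a)],[np.sin(a),np.cos(a)]]);o=[]
    for z in(0,.048):
        for sx,sy in((-1,-1),(1,-1),(1,1),(-1,1)):
            q=R@[sx*.054,sy*.074];o.append([x+q[0],y+q[1],z])
    return np.array(o)
def cost(v):
    s=0
    for n,p in P.items():
        h=cv2.convexHull(proj(p,corners(*v)).astype(np.float32))
        t=np.zeros((420*4,560*4),np.uint8);cv2.fillConvexPoly(t,(h*4).astype(int),1)
        t=cv2.resize(t.astype(np.float32),(560,420),interpolation=cv2.INTER_AREA)
        m=M[n];s-=np.minimum(t,m).sum()/np.maximum(t,m).sum()
    return s
best=None
for a in np.arange(-.4,.41,.05):
    o=minimize(cost,[.489,.132,a],method="Nelder-Mead",options=dict(initial_simplex=[[.489,.132,a],[.494,.132,a],[.489,.137,a],[.489,.132,a+.05]]))
    print(round(a,2),o.fun,o.x)
    if best is None or o.fun<best.fun:best=o
for n,p in P.items():
    c=proj(p,[[.489,.132,.03]])[0].astype(int)
    def crop(im):return cv2.resize(im[c[1]-45:c[1]+45,c[0]-45:c[0]+45],(400,400),interpolation=cv2.INTER_CUBIC)
    a=crop(p["img"]);b=crop(cv2.cvtColor(M[n]*255,cv2.COLOR_GRAY2BGR));a2=a.copy()
    q=proj(p,corners(*best.x));q=((q-(c-45)+.5)*400/90).astype(int)
    for k in(q[:4],q[4:]):cv2.polylines(a2,[k],True,(0,255,0),1)
    cv2.imwrite(f"pics/fit_{n}.png",np.hstack([a2,b]))
E
```

```text
-0.4 -1.744436264038086 [0.49010528 0.13293922 0.06505664]
-0.35 -1.7429418563842773 [0.49049005 0.13244206 0.04875877]
-0.3 -1.7442699670791626 [0.49064857 0.13266615 0.04497776]
-0.25 -1.7418081760406494 [0.48910776 0.13262402 0.05253255]
-0.2 -1.7445323467254639 [0.49006695 0.13290582 0.05470101]
-0.15 -1.7488501071929932 [0.48993813 0.13316154 0.04062817]
-0.1 -1.745275855064392 [0.49069824 0.13327369 0.05589341]
-0.05 -1.7458925247192383 [0.49018793 0.13343625 0.04577397]
-0.0 -1.7437286376953125 [0.4895787  0.13316512 0.0496142 ]
0.05 -1.7467410564422607 [0.49005963 0.13329186 0.04170261]
0.1 -1.7480485439300537 [0.48974554 0.13293107 0.05044589]
0.15 -1.7432618141174316 [0.49021912 0.13292832 0.06249565]
0.2 -1.7460190057754517 [0.48980274 0.13293973 0.05177462]
0.25 -1.744436264038086 [0.49009264 0.13309016 0.06323848]
0.3 -1.744907021522522 [0.48954997 0.13257734 0.05810286]
0.35 -1.7445595264434814 [0.48938266 0.13371949 0.05207841]
0.4 -1.7458925247192383 [0.49023855 0.13336773 0.04496888]
```

View pics/fit_scene.png

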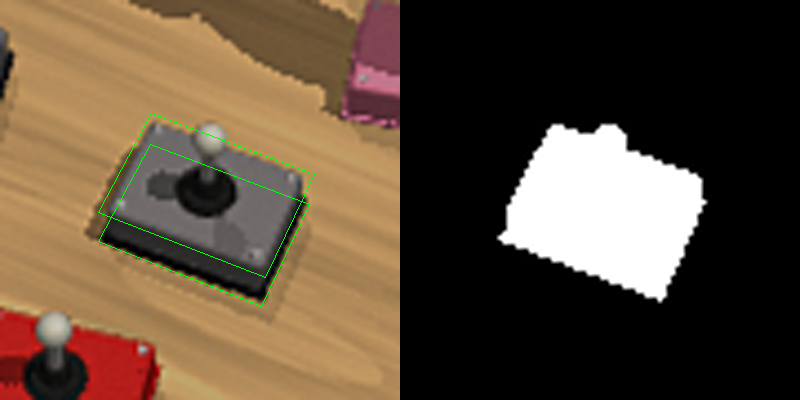

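View pics/fit_side.png

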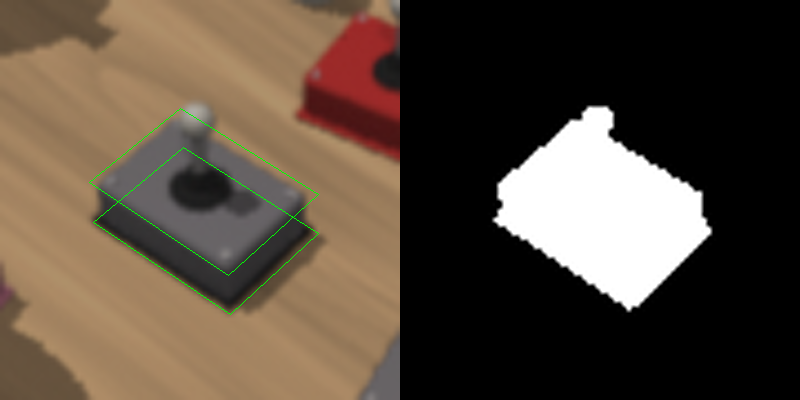

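Emit:
carry_out([
  [-0.035,-0.029,0,0,0,-2],
  [-0.07,-0.058,0,0,0,-4],
  [-0.105,-0.087,0,0,0,-6],
  [-0.14,-0.116,0,0,0,-8],
  [-0.18,-0.145,0,0,0,-10],
  [-0.22,-0.18,0,0,0,-12],
  [-0.26,-0.21,0,0,0,-14],
  [-0.3,-0.24,0,0,0,-16],
  [-0.34,-0.275,0,0,0,-18],
  [-0.37,-0.305,0,0,0,-20],
  [-0.4,-0.33,0,0,0,-21],
  [-0.425,-0.347,0,0,0,-21],
], fingers=110)

```text
clock: 1.8
tool_pos: [0.4911, 0.1299, 0.2388]
eef_rot: [-0.025, 1.0, -0.001, 0.0]
contact_force: [0.4, -0.3, -0.2]
opening: 0.567
```

Emit:
carry_out([
  [0,0,0,0,0,0],
  [0,0,0,0,0,0],
  [0,0,0,0,0,0],
])

```text
clock: 2.1
tool_pos: [0.4894, 0.1347, 0.2388]
eef_rot: [-0.027, 1.0, 0.0, -0.0]
contact_force: [1.1, -0.0, 0.4]
opening: 0.565
```

Run:
```python
from plant import r
import cv2,numpy as np
from scipy.spatial.transform import Rotation as R
s=r.get_state();print(s["clock"],s["tool_pos"],s["opening"],s["q"]);Q=R.from_quat(s["eef_rot"]).as_matrix();print(Q)
for n in("wrist","scene","side"):
    p=r.snapshot(n);cv2.imwrite(f"pics/{n}1.png",p["img"])
    print(n,[(d["p"],d["xyz"]) for d in r.spot_point(p,"pan_ball")][:4])
    if n=="wrist":print(p["intrinsics"],p["tool_from_camera"])
```

```text
2.1 [0.48935406 0.13470574 0.23883389] 0.5651069579946498 [-0.12131249  0.55264535 -0.37232751  1.9089276   0.28826659  0.73193179
  0.96641276]
[[-9.98492449e-01 -5.48885836e-02 -2.67985042e-04]
 [-5.48888189e-02  9.98492003e-01  9.68020823e-04]
 [ 2.14447630e-04  9.81270865e-04 -9.99999496e-01]]
wrist [(0.87, [0.4899, 0.1344, 0.1203]), (0.75, [0.698, 0.0992, 0.1295])]
[[362.32917024   0.         279.36826607]
 [  0.         362.32917024 203.00575273]
 [  0.           0.           1.        ]] [[ 9.35629157e-04 -9.51615153e-01 -3.07290946e-01  7.98512671e-02]
 [ 9.99999475e-01  1.01885101e-03 -1.10401544e-04  1.59319183e-04]
 [ 4.18143473e-04 -3.07290681e-01  9.51615606e-01 -1.46650532e-01]
 [ 0.00000000e+00  0.00000000e+00  0.00000000e+00  1.00000000e+00]]
scene [(0.64, [0.4868, 0.1371, 0.1224]), (0.61, [0.2701, 0.2536, 0.1221]), (0.48, [0.3391, 0.5806, 0.1264])]
side [(0.56, [0.3386, 0.5812, 0.124]), (0.52, [0.4903, 0.1289, 0.1236]), (0.51, [0.6964, 0.0991, 0.1247])]
```

View pics/wrist1.png

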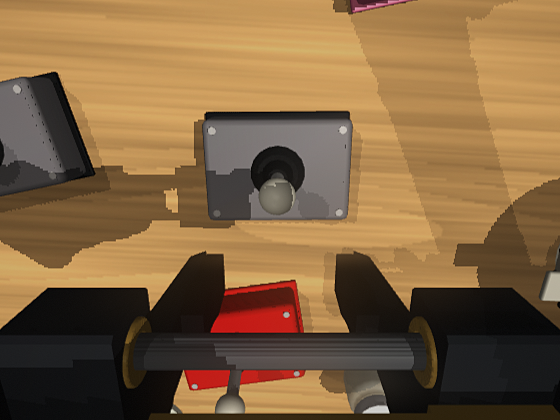

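View pics/side1.png

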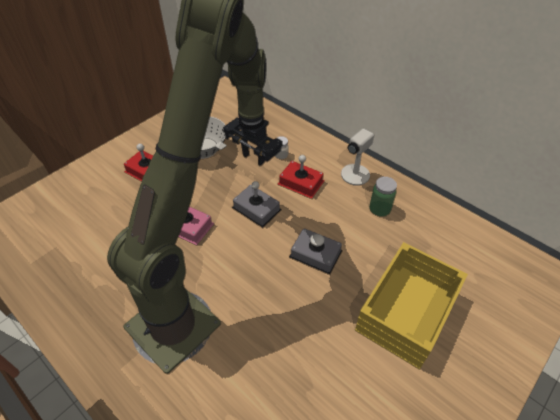

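Emit:
carry_out([
  [0,0,0.03,0,0,0],
  [0,0,0.06,0,0,0],
  [0,-0.001,0.09,0,0,0],
  [0,-0.001,0.11,0,0,0],
  [0,-0.001,0.125,0,0,0],
  [0,-0.001,0.135,0,0,0],
  [0,-0.001,0.135,0,0,0],
  [0,-0.001,0.135,0,0,0],
])

```text
clock: 3.2
tool_pos: [0.4903, 0.1325, 0.1041]
eef_rot: [-0.026, 1.0, 0.0, 0.0]
contact_force: [0.0, 0.7, 0.7]
opening: 0.57
```

Run:
```python
from plant import r
import cv2
s=r.get_state();print(s["clock"],s["tool_pos"],s["opening"],s["contact_force"])
for n in("wrist","side"):
    p=r.snapshot(n);cv2.imwrite(f"pics/{n}2.png",p["img"])
    print(n,[(d["p"],d["xyz"]) for d in r.spot_point(p,"pan_ball")][:4])
```

```text
3.2 [0.49034702 0.13254017 0.10407471] 0.5699094619007297 [0.03394484 0.74861466 0.67609516]
wrist []
side [(0.54, [0.3388, 0.5838, 0.1249]), (0.53, [0.4899, 0.1308, 0.1226]), (0.49, [0.6976, 0.0999, 0.1244])]
```

View pics/wrist2.png

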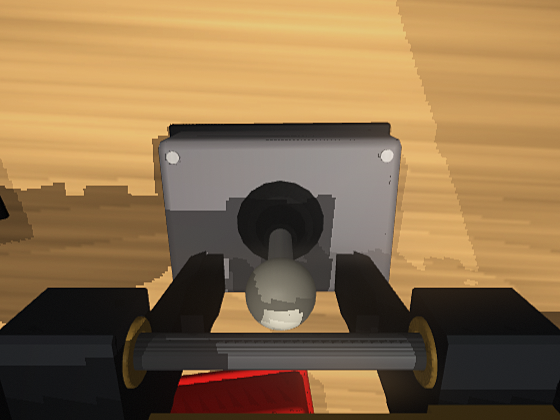

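The ball (about 280,290) sits centred between the fingers. Next I push toward −y, the crate's side.

Emit:
carry_out([
  [0,-0.004,0,0,0,0],
  [0,-0.008,0,0,0,0],
  [0,-0.012,0,0,0,0],
  [0,-0.016,0,0,0,0],
  [0,-0.02,0,0,0,0],
  [0,-0.024,0,0,0,0],
  [0,-0.028,0,0,0,0],
  [0,-0.032,0,0,0,0],
  [0,-0.036,0,0,0,0],
  [0,-0.036,0,0,0,0],
  [0,-0.036,0,0,0,0],
])

```text
clock: 4.5
tool_pos: [0.4919, 0.0965, 0.1036]
eef_rot: [-0.026, 1.0, 0.0, -0.0]
contact_force: [0.6, 2.9, -3.3]
opening: 0.567
```

Run:
```python
from plant import r
import cv2
s=r.get_state();print(s["clock"],s["tool_pos"],s["opening"],s["contact_force"])
for n in("wrist","side","scene"):
    p=r.snapshot(n);cv2.imwrite(f"pics/{n}3.png",p["img"])
    print(n,[(d["p"],d["xyz"]) for d in r.spot_point(p,"pan_ball")][:4])
```

```text
4.5 [0.4918865  0.09652517 0.10357148] 0.5672977361492769 [ 0.58838417  2.86544576 -3.26012648]
wrist [(0.73, [0.4884, 0.1098, 0.1174])]
side [(0.65, [0.7015, 0.0984, 0.1245]), (0.43, [0.3372, 0.5829, 0.1237]), (0.4, [0.4923, 0.1058, 0.1187])]
scene [(0.64, [0.6966, 0.1021, 0.1291]), (0.62, [0.3403, 0.5783, 0.1274]), (0.55, [0.2694, 0.2536, 0.1217]), (0.49, [0.488, 0.112, 0.1217])]
```

View pics/wrist3.png

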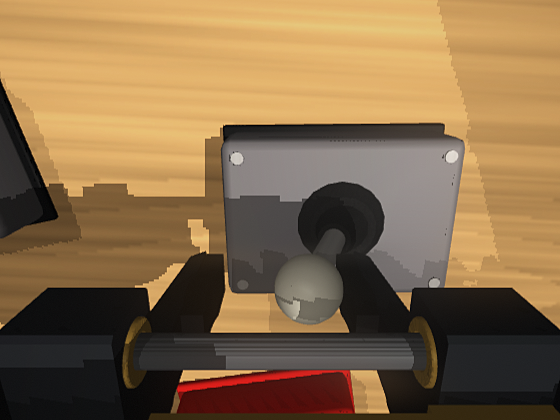

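The ball is tilted about 24 mm toward the crate. I'll add 2 mm and hold.

Emit:
carry_out([
  [0,-0.002,0,0,0,0],
  [0,-0.002,0,0,0,0],
  [0,-0.002,0,0,0,0],
  [0,-0.002,0,0,0,0],
  [0,-0.002,0,0,0,0],
  [0,-0.002,0,0,0,0],
  [0,-0.002,0,0,0,0],
  [0,-0.002,0,0,0,0],
  [0,-0.002,0,0,0,0],
  [0,-0.002,0,0,0,0],
  [0,-0.002,0,0,0,0],
  [0,-0.002,0,0,0,0],
])

```text
clock: 6.0
tool_pos: [0.4921, 0.0943, 0.1037]
eef_rot: [-0.026, 1.0, 0.0, 0.0]
contact_force: [-0.4, 2.7, -1.8]
opening: 0.57
```

Emit:
carry_out([
  [0,0,0,0,0,0],
  [0,0,0,0,0,0],
  [0,0,0,0,0,0],
  [0,0,0,0,0,0],
  [0,0,0,0,0,0],
  [0,0,0,0,0,0],
  [0,0,0,0,0,0],
  [0,0,0,0,0,0],
  [0,0,0,0,0,0],
  [0,0,0,0,0,0],
  [0,0,0,0,0,0],
  [0,0,0,0,0,0],
])

```text
clock: 7.2
tool_pos: [0.4921, 0.0944, 0.1037]
eef_rot: [-0.026, 1.0, 0.0, -0.0]
contact_force: [0.4, 3.3, -2.7]
opening: 0.572
```

Run:
```python
from plant import r
s=r.get_state();print(s["clock"],s["tool_pos"],s["opening"],s["contact_force"])
for n in("wrist","side","scene"):
    p=r.snapshot(n)
    print(n,[(d["p"],d["xyz"]) for d in r.spot_point(p,"pan_ball")][:4])
```

```text
7.2 [0.4921081  0.09435161 0.10369262] 0.5721297778027583 [ 0.36499802  3.30360436 -2.72115238]
wrist [(0.61, [0.4896, 0.1063, 0.1177])]
side [(0.53, [0.7009, 0.0995, 0.1244]), (0.43, [0.3375, 0.5797, 0.1262]), (0.4, [0.494, 0.1051, 0.117])]
scene [(0.59, [0.4924, 0.1081, 0.1201]), (0.56, [0.2681, 0.2553, 0.1238]), (0.46, [0.695, 0.1005, 0.129]), (0.45, [0.3412, 0.5821, 0.1226])]
```

Held for over 2.4 s at about 27 mm (force about 3 N). Next: a slow return, then up.

Emit:
carry_out([
  [0,0.004,0,0,0,0],
  [0,0.008,0,0,0,0],
  [0,0.012,0,0,0,0],
  [0,0.016,0,0,0,0],
  [0,0.02,0,0,0,0],
  [0,0.024,0,0,0,0],
  [0,0.028,0,0,0,0],
  [0,0.032,0,0,0,0],
  [0,0.036,0,0,0,0],
  [0,0.038,0,0,0,0],
  [0,0.038,0,0,0,0],
  [0,0.038,0,0,0,0],
])

```text
clock: 8.7
tool_pos: [0.4901, 0.1321, 0.1037]
eef_rot: [-0.026, 1.0, -0.0, -0.0]
contact_force: [-0.2, -0.6, -0.5]
opening: 0.569
```

Run:
```python
from plant import r
import cv2
s=r.get_state();print(s["clock"],s["tool_pos"],s["opening"],s["contact_force"])
p=r.snapshot("wrist");cv2.imwrite("pics/wrist4.png",p["img"])
```

```text
8.7 [0.49006188 0.13212405 0.10370069] 0.5687295544765513 [-0.20479977 -0.58950783 -0.46994391]
```

View pics/wrist4.png

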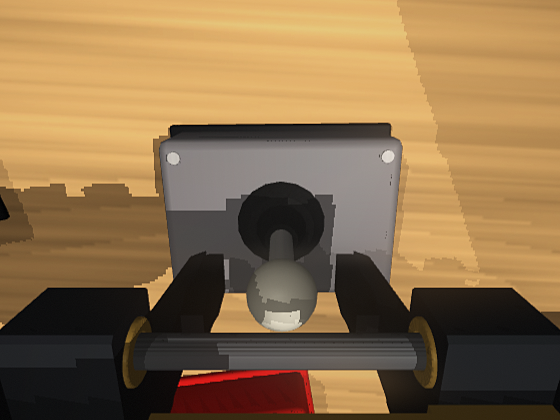

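The stick is upright again and free between the fingers (ball at about 281,291). Now I lift clear.

Emit:
carry_out([
  [0,0,-0.02,0,0,0],
  [0,0,-0.05,0,0,0],
  [0,0,-0.08,0,0,0],
  [0,0,-0.11,0,0,0],
  [0,0,-0.14,0,0,0],
  [0,0,-0.16,0,0,0],
  [0,0,-0.16,0,0,0],
  [0,0,-0.16,0,0,0],
  [0,0,-0.16,0,0,0],
])

```text
clock: 9.65
tool_pos: [0.4894, 0.1317, 0.2626]
eef_rot: [-0.026, 1.0, -0.0, -0.001]
contact_force: [0.0, -0.2, -0.5]
opening: 0.569
```

Run:
```python
from plant import r
import cv2
s=r.get_state();print(s["clock"],s["tool_pos"],s["contact_force"])
for n in("wrist","side","scene"):
    p=r.snapshot(n);cv2.imwrite(f"pics/{n}5.png",p["img"])
    for l in("pan_ball","crate_mid","door_cap"):print(n,l,[(d["p"],d["xyz"]) for d in r.spot_point(p,l)][:4])
```

```text
9.65 [0.48936045 0.13170803 0.26262858] [ 0.01649425 -0.24983695 -0.4760598 ]
wrist pan_ball [(0.9, [0.6943, 0.0996, 0.1274]), (0.6, [0.4893, 0.134, 0.121])]
wrist crate_mid []
wrist door_cap []
side pan_ball [(0.65, [0.3388, 0.5813, 0.1272]), (0.64, [0.7004, 0.1011, 0.1255]), (0.45, [0.4933, 0.1289, 0.1221])]
side crate_mid []
side door_cap [(0.45, [0.4758, -0.1474, 0.0847]), (0.18, [0.4858, 0.133, -0.0005])]
scene pan_ball [(0.49, [0.4911, 0.1369, 0.1257]), (0.45, [0.3412, 0.5829, 0.1268]), (0.39, [0.2695, 0.2541, 0.1227])]
scene crate_mid [(0.8, [0.5026, -0.4832, 0.0599])]
scene door_cap [(0.41, [0.4822, -0.1509, 0.0869])]
```

View pics/side5.png

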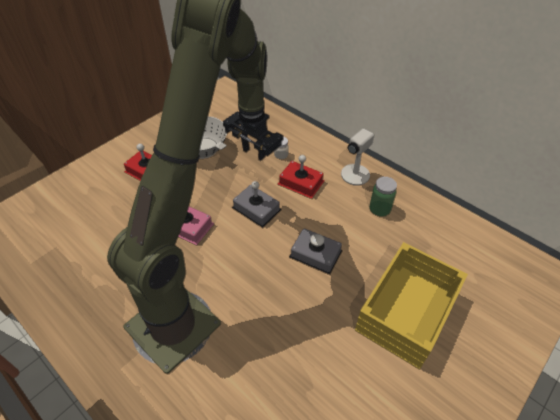

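The stick is upright (255,185), the squat stick (317,240) and the crate haven't moved, and the arm is clear.

```bash
python3 -c "
from plant import r
print(r.finish_job())"
```

```text
the job is handed in; nothing more can be done
None
```

I tilted the tall stick on the grey camera remote towards the crate, held it, brought it back upright and handed the job in. No verdict was reported.

- **Tilt and hold:** With the fingers loosely around the ball, I pushed it along the box towards the crate, about 24 mm at first and then about 27 mm. It stayed there for more than 2.4 s with about 3 N on the tool. Sideways it stayed within a few millimetres by the camera estimates.
- **Return:** I moved the stick back slowly, still between the fingers, then lifted straight up. The tool ended 0.26 m above the bench with near-zero force.
- **Last checks:**
  - The ball was back within about 4 mm of its middle.
  - The squat stick's cap was within about 5 mm of where it started, which is about the detectors' error.
  - The crate was within about 3 mm of where it started.
- **Disagreements:** The scene and side cameras differed by up to 8–10 mm in y on the upright ball, as they had before I moved anything. The side camera missed the crate in the last check. It was found in the scene view and is visible, unmoved, in the side picture.

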